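# Latch the parts tray's sliding lid over its striker

## Task

Close and latch the sliding steel lid over the parts tray's back compartment before the van drives off: lift the latch bar by its thumb tab, carry the lid along until the bar's tooth has passed over the striker and the lid is pressed up against its rubber buffers, then lower the bar so that the tooth drops fully down behind the striker, and let go. Work by feel and do not force it: neither ram the lid into the buffers nor press the bar against the striker, and leave the loose parts in the tray where they are.

Things in the scene. Friction and masses are not known exactly. Their poses are not given: they have to be found in the camera images.
- tray: fixed aluminium tray, 240 (x) x 400 (y) x 50 mm. Origin: centre of its underside, z up. +x: towards the back compartment (x 22..116 mm); +y: the way the lid closes. Front compartment (x -116..18, walls 45 high) holds loose parts. A flat deck at z = 50 mm over the back compartment leaves an opening at y -62..62 mm for the lid to cover; the striker bracket is screwed on the left deck.
- striker (a point): nominal place of the foot of the striker's far (catch) face, on the deck at tray (70, 127.5, 50) mm. Striker: upright steel block 22 (x) x 32 (y, before this face) x 18 mm high. Its bracket is adjustable: the real one, buffers included, sits anywhere -16..+16 mm along y from this point; that shift is not reported, find it by feel. A low wall 20 mm past the face closes the catch.
- buffers (a point): nominal middle between the free ends of two 12 mm rubber buffers on the bracket (28 mm either side in x, 9 mm over the deck), 48 mm before the catch face, shifted with it. Together a spring of 6 N/mm. The tooth can drop once they are squeezed 2 mm (12 N); about 16 N on the lid is right. Too much: over 20 N on buffers or striker with the bar raised, or 40 N in all at any time.
- lid: steel lid 82 (x) x 170 (y) x 3 mm, slides along the tray's y only, friction about 1.5 N, stays where left. Axes as the tray's. Origin: centre of its underside, at tray x 70, z 50.5 mm; tray y is -105 mm fully open, -105..-59 at the start, -3.5 mm (-16..+16 with the bracket) when latched. Its front lip, 14 mm high, is at lid y +85. Latched, the buffers press it back, tooth against catch face.
- pin (a point): the latch bar's pivot pin on the lid, along x, at lid (0, 7, 25.5) mm. Turning the tab about this axis does not move the lid.
- latch (a joint): angle of the steel latch bar, rad: 0 = fully down, level along +y; grows as the tab end rises (at most 0.6). Bar 10 wide, 12 high, 146 mm long, 90 g, falls when let go. Below its free end a square tooth 12 (y) x 14 mm high, 124 to 136 mm from the pin, lower edge 6 mm over the deck when down. It clears the striker from 0.10 rad (0.2 is ample); set down on top of it, it reads about 0.09.
- tab (a point): centre of the upright thumb tab on top of the bar's free end, 130 mm from the pin and 23 mm above the bar's centre line, which runs through the pin. Flat steel, 10 mm thick (x), 18 wide (y), 34 high: its top is 17 mm above this point, the bar's top 17 mm below. Pinch it from above, fingers closing along the tray's x; both sides are free. The bar's end is right above its tooth.
- junction_box: loose octagonal steel junction box, 100 mm across its corners, 38 mm high, face down in the front compartment. Origin: centre of its underside. Leave alone.
- coupling_a: loose grey PVC conduit coupling, a tube 33 mm across and 40 mm high standing in the front compartment. Origin: centre of its underside. Leave alone.
- coupling_b: the same, standing in the back compartment below the lid's level. Leave alone.
- tester_pen: loose red voltage tester pen, 14 mm thick, 128 mm long, lying along its own y in the front compartment. Origin: its middle, on its underside. Leave alone.
- bolt_a: loose brass split bolt standing on its head, 21 mm across, 30 mm high, in the front compartment. Origin: centre of its underside. Leave alone.
- bolt_b: the same, in the front compartment. Leave alone.
- bolt_c: the same, standing on the left deck (z = 50 mm) behind the striker bracket, about 55 mm past the catch face. Leave alone.

How it is judged:
By the outcome, as a careful person would: the job done as asked, in the order asked, and still so for the second after the job is handed in, with the robot touching nothing.
It also fails if it takes over 46 s, if anything falls off the work surface, if the arm or the gripper's body presses on something with over 40 N, if the wrist force passes 120 N, or if a joint passes its speed limit or range.

## Robot

A 6-joint arm with a two-finger parallel gripper is mounted at the origin on the work surface. World frame = base frame: x ahead of the robot, y to its left, z up, the work surface at z = 0. Lengths are in m, angles in rad, forces in N, time in s.
With the tool pointing down it reaches from about 0.25 to 0.725 m from the base axis. Payload 9.7 kg.
Tool frame: the origin (TCP) lies on the mounting face of the last link; the fingertips stand 173 mm ahead of it and the grasp point (between the pads) lies 155 mm ahead of it; z points along the fingers, y is the line along which they close (so a half turn about z gives the same grasp; the last joint's range is limited). The gripper opens to 85 mm and grips with 20 to 120 N. Pads are 22 mm wide; open, the fingers measure 114 mm over their backs; the gripper's body (76 mm by 85 mm) begins 54 mm behind the grasp point. The pads swing forward as they close: fully open they stand 13 mm farther back than shut.
Start: joints at [-1.15, 0.087, 0.176, 1.66, 0, 1.571], TCP at [0.225, -0.502, 0.405] pointing down, gripper open.
Joint ranges: [-3.13, 3.13], [-0.85, 1.81], [-1.15, 1.24], [-2.2, 2.28], [-1.44, 1.52], [-3.14, 3.14]. Speed limits (rad/s): [2.22, 2.22, 2.57, 3.14, 3.14, 3.14].

## Interface

Orientations are given as [roll, pitch, yaw] about the fixed x, y, z axes, in that order (R = Rz(yaw) Ry(pitch) Rx(roll)).
In Python, from plant import get_state, get_image, job_done gives the robot as it stands. The module is installed in compiled form; this text tells all that it offers.
- The arm moves only by the tool jog_arm, never from a script. Its arguments are lists of equal length, an entry for each row: "claw": the finger opening in mm, from 0 to 85.4; "xyz": the shift along the tool's x, y, z in units of 25 mm (1.0 is 25 mm), a list of three; "yaw": the turn about the tool's z in units of 5 degrees (1.0 is 5 degrees). In form: {"claw": [claw, ...], "xyz": [[x, y, z], ...], "yaw": [yaw, ...]}. A call has exactly 5 rows; each row is the pose to reach, as a shift and turn from the pose commanded when the call began, along the tool's axes at that moment; what a row does not reach only later rows make up. A row lasts 1/10 s, in which the tool goes at most 50 mm and 8.59 degrees, less where a joint would pass 70% of its speed; a pose out of reach is approached as far as the arm can. A call with a gripper value outside its range is refused whole. The fingers move at their own pace and stop on an object; the grip force is fixed at half the most. Time passes only in rows, so rows that repeat a pose let the fingers close, or fill a call up. It gives the time, the measured TCP pose, the force, the opening and the grip force at its end, in the units of the state.
- get_state(): the state, without advancing time (a new reading comes with each control period).
- get_image(name): name is "scene" or "top"; returns a dict with "pixels" (400x640x3 uint8, blue, green, red), "intrinsics" (3x3 intrinsics, pixels), "k1" (the pictures are not rectified: a ray, as slopes to the right and down, at radius r is drawn at 1 + k1 r^2 times it, then the intrinsics apply), "camera_from_world" (4x4, takes a point from world to camera coordinates). Camera axes: x right, y up, looking along -z (the intrinsics and any distortion apply to the point x, -y, -z); pixel columns grow to the right and rows downward; lengths in m; the calibration is good to about 2 mm. A picture is of the moment at which its call begins. There is no depth.
- job_done(): hands the job in; it is judged then, once.
The state is a dict: "time": time; "joints": joint angles; "joint_velocities": joint speeds; "joint_torque": joint torques, N m; "ee_pos": TCP position; "orientation": TCP orientation; "wrist_force": force on the tool from outside, world axes, zero at the start; "torque": the same for the moment, N m; "width": finger opening in m; "finger_force": force on a finger pad.
Only numpy, scipy, OpenCV 4.12 (cv2) and the standard library are available. Lean on these libraries where they do the work, as an engineer would, in place of code of your own. Each camera call takes 0.05 s, during which the arm holds its last target. There are 200 camera calls.

## Working session

There is one attempt and no reset: what is moved stays moved. The work goes in short steps, Python scripts to look and compute and a tool call to move; the robot and the scene stay as the last step left them, time stands still between calls to the robot, and variables do not carry over. Pictures are saved under pics/ and viewed, at most 10 in all, crops included, and the job is handed in when it is done.

Besides the shell and the picture viewer there is one more tool, called after "Emit:" as name([rows], argument=value, ...), one row to a line, values as JSON. jog_arm: Moves the arm, as the interface text tells. Its arguments: {"type":"object","properties":{"claw":{"type":"array"},"xyz":{"type":"array"},"yaw":{"type":"array"}},"required":["claw","xyz","yaw"]}

```bash
mkdir -p pics
python3 - <<'E'
from plant import *
import cv2, numpy as np
s=get_state(); print({k:np.round(v,3).tolist() for k,v in s.items()})
for n in("scene","top"):
    g=get_image(n); cv2.imwrite(f"pics/{n}0.png",g["pixels"]); print(n,g["intrinsics"],g["k1"],g["camera_from_world"])
E
```

```text
{'time': 0.0, 'joints': [-1.15, 0.087, 0.175, 1.66, 0.0, 1.571], 'joint_velocities': [0.001, -0.001, 0.001, -0.001, 0.001, -0.002], 'joint_torque': [-0.001, -52.039, 46.48, 0.016, -0.0, -0.0], 'ee_pos': [0.225, -0.502, 0.404], 'orientation': [-3.14, -0.0, 0.421], 'wrist_force': [0.513, -0.258, -0.287], 'torque': [0.008, -0.044, -0.045], 'finger_force': 0.0, 'width': 0.085}
scene [[466.81065385   0.         318.84568482]
 [  0.         466.81065385 199.70871477]
 [  0.           0.           1.        ]] 0.033316926730220985 [[ 0.51269664  0.85856602 -0.00256001 -0.24357299]
 [-0.58829281  0.35347038  0.72730342  0.22919908]
 [ 0.62534289 -0.37137998  0.68631129 -1.16741912]
 [ 0.          0.          0.          1.        ]]
top [[374.42945864   0.         327.06876096]
 [  0.         374.42945864 197.35203566]
 [  0.           0.           1.        ]] -0.07712425768469101 [[-0.01986526 -0.99979439 -0.00406849  0.00676646]
 [ 0.9948987  -0.02017021  0.09884198 -0.51074465]
 [-0.09890372 -0.00208421  0.99509482 -0.76241244]
 [ 0.          0.          0.          1.        ]]
```

View pics/scene0.png

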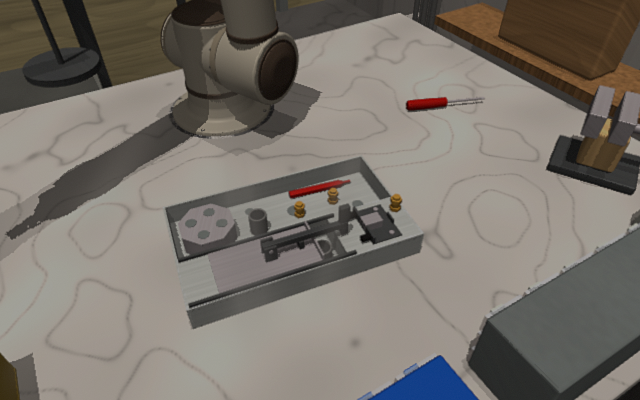

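View pics/top0.png

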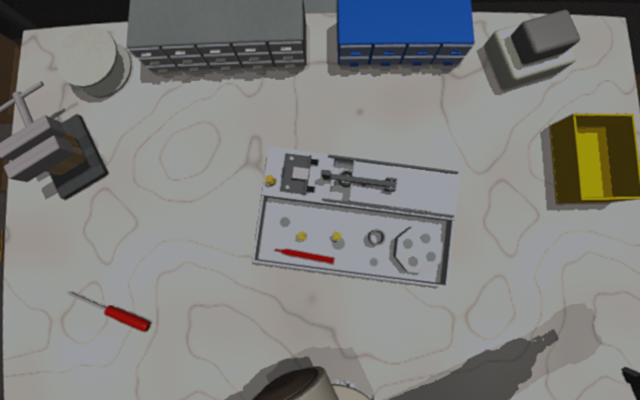

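The scene view shows the tray in the middle, with the latch tab near (344,213). In the top view the tray corners are near (268,150), (458,170), (444,287) and (254,264), the tab is near (327,175), and the bracket is near (297,173). Next I'll view enlarged crops.

Run:
```python
import cv2
a=cv2.imread("pics/top0.png")[140:295,245:465]; cv2.imwrite("pics/topc.png",cv2.resize(a,None,fx=3.6,fy=3.6,interpolation=cv2.INTER_CUBIC))
a=cv2.imread("pics/scene0.png")[150:330,160:430]; cv2.imwrite("pics/scenec.png",cv2.resize(a,None,fx=2.9,fy=2.9,interpolation=cv2.INTER_CUBIC))
```

```text
(no output)
```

View pics/topc.png

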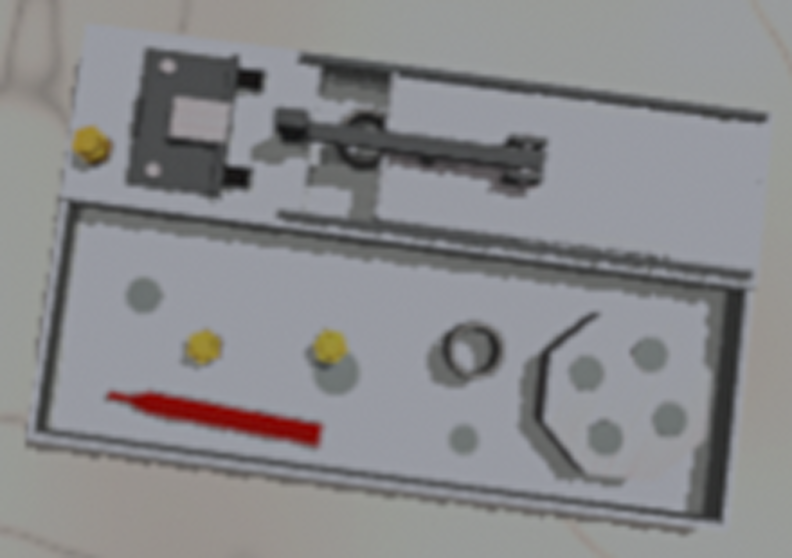

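View pics/scenec.png

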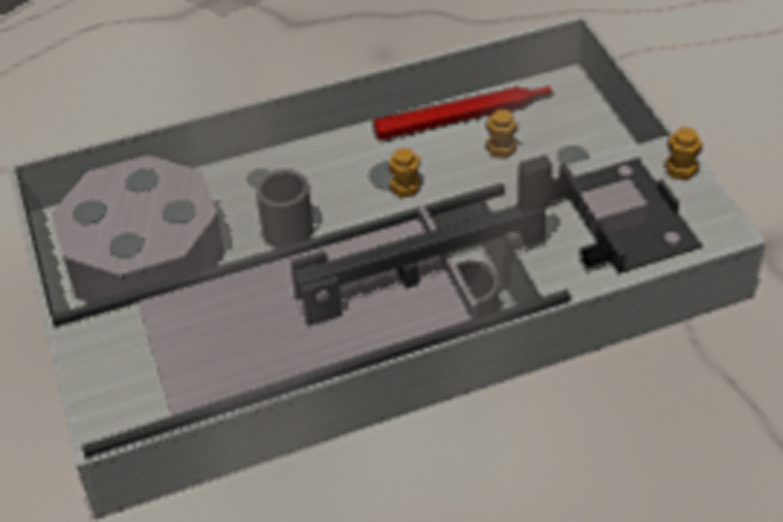

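The top crop shows the tab top at about (292,115), the bar running to the pin at about (525,155), and the striker top over (170–232, 97–145). The scene crop shows the tab spanning (518–552, 155–238) with its top at about (536,160). The bar is down.

```bash
cat > h.py <<'E'
import numpy as np, cv2
from plant import *
def ray(g,uv):
    K=g["intrinsics"];d=(np.array(uv,float)-K[:2,2])/[K[0,0],K[1,1]]
    s=d.copy()
    for _ in range(20): s=d/(1+g["k1"]*(s@s))
    M=g["camera_from_world"];R=M[:3,:3]
    return -R.T@M[:3,3], R.T@np.array([s[0],-s[1],-1])
def onz(g,uv,z):
    c,d=ray(g,uv);return c+d*(z-c[2])/d[2]
def tri(ga,a,gb,b):
    A=[];B=[]
    for g,u in((ga,a),(gb,b)):
        c,d=ray(g,u);d/=np.linalg.norm(d);P=np.eye(3)-np.outer(d,d);A.append(P);B.append(P@c)
    x=np.linalg.solve(sum(A),sum(B));return x,[np.linalg.norm(P@x-q) for P,q in zip(A,B)]
E
python3 - <<'E'
from h import *
t=get_image("top");s=get_image("scene")
T=lambda u,v:(245+u/3.6-.4,140+v/3.6-.4); S=lambda u,v:(160+u/2.9-.35,150+v/2.9-.35)
loc=np.array([[120,200,50],[120,-200,50],[-120,-200,45],[-120,200,45]])/1e3
W=np.array([onz(t,T(*p),l[2]) for p,l in zip([(85,27),(770,115),(722,520),(30,432)],loc)])
a=loc[:,:2]-loc[:,:2].mean(0);b=W[:,:2]-W[:,:2].mean(0)
y=np.arctan2((a[:,0]*b[:,1]-a[:,1]*b[:,0]).sum(),(a*b).sum());R=np.array([[np.cos(y),-np.sin(y)],[np.sin(y),np.cos(y)]])
c=W[:,:2].mean(0)-R@loc[:,:2].mean(0);print("tray",c,y,"res mm",((W[:,:2]-c)@R-loc[:,:2])*1e3)
tl=lambda w:(np.append((w[:2]-c)@R,w[2])*1e3).round(1)
# scene corners too
for p,l in zip([(18,170),(583,22),(765,240)],[[-120,-200,45],[-120,200,45],[120,200,50]]): print("scene corner",l,tl(onz(s,S(*p),l[2]/1e3)))
x,r=tri(t,T(292,113),s,S(536,160));print("tab top",x,tl(x),r)
print("tab top@z116",tl(onz(t,T(292,113),.116)),tl(onz(s,S(536,160),.116)))
print("pin",tl(onz(t,T(525,155),.08)))
print("striker face",tl(onz(t,T(170,118),.068)),tl(onz(t,T(232,124),.068)))
print("lid front scene",tl(onz(s,S(445,262),.064)),"buf",tl(onz(t,T(263,80),.059)),tl(onz(t,T(249,178),.059)))
print("striker scene", [tl(onz(s,S(*p),.068)) for p in((635,183),(650,207),(583,195),(598,217))])
E
```

```text
tray [ 0.47109186 -0.06248731] -0.1489421588027571 res mm [[-3.75190502 -1.66983533]
 [-3.79893761  0.99100994]
 [ 4.20623284  3.88440408]
 [ 3.34460979 -3.2055787 ]]
scene corner [-120, -200, 45] [-113.4 -190.6   45. ]
scene corner [-120, 200, 45] [-112.8  198.5   45. ]
scene corner [120, 200, 50] [118.2 203.2  50. ]
tab top [ 5.51785011e-01 -4.32579021e-04  1.20051482e-01] [ 70.6  73.3 120.1] [np.float64(0.0019737713893599193), np.float64(0.0019737713893599896)]
tab top@z116 [ 70.5  71.6 116. ] [ 67.4  77.1 116. ]
pin [ 70.  -56.6  80. ]
striker face [ 67.1 140.1  68. ] [ 68.2 105.4  68. ]
lid front scene [74.6 19.6 64. ] buf [96.8 92.  59. ] [40.5 92.5 59. ]
striker scene [array([ 62.9, 145.3,  68. ]), array([ 83.7, 144.2,  68. ]), array([ 60.1, 112.5,  68. ]), array([ 79.4, 112.7,  68. ])]
```

Emit:
jog_arm([
  [1.5,-1,0],
  [3,-2,0],
  [4.5,-3,0],
  [6,-4,0],
  [7.5,-5,0],
], claw=[45,45,45,45,45], yaw=[0,0,0,0,0])

```text
time: 0.7
ee_pos: [0.3452, -0.3097, 0.4046]
orientation: [3.142, -0.0, 0.42]
wrist_force: [0.3, -0.8, 0.6]
width: 0.0449
finger_force: 0.0
```

Emit:
jog_arm([
  [1.5,-1,0],
  [3,-2,0],
  [4.5,-3,0],
  [6,-4,0],
  [7.5,-5,0],
], claw=[45,45,45,45,45], yaw=[-1.5,-3,-4.5,-6,-7.5])

```text
time: 1.2
ee_pos: [0.4654, -0.1188, 0.4047]
orientation: [3.141, -0.0, 1.081]
wrist_force: [0.0, -1.3, 0.2]
width: 0.045
finger_force: 0.0
```

```bash
cat >> h.py <<'E'
from scipy.spatial.transform import Rotation as Ro
def togo(goal,yaw):
    s=get_state();R=Ro.from_euler("xyz",s["orientation"])
    print(s["time"],np.round(s["ee_pos"],4),np.round(s["orientation"],3),"units",np.round(R.inv().apply(np.array(goal)-s["ee_pos"])/.025,2),"yaw",round(-np.degrees(yaw-s["orientation"][2])/5,2))
E
python3 -c "
from h import *
togo([.5515,0,.33],1.422)"
```

```text
1.2 [ 0.4654 -0.1188  0.4047] [ 3.141 -0.     1.081] units [5.82 0.8  2.99] yaw -3.91
```

Emit:
jog_arm([
  [1.5,0.2,0.7],
  [3,0.4,1.4],
  [4.4,0.6,2.2],
  [5.7,0.8,3],
  [5.7,0.8,3],
], claw=[45,45,45,45,45], yaw=[-1,-2,-3,-3.9,-3.9])

```text
time: 1.7
ee_pos: [0.5512, -0.0021, 0.3259]
orientation: [-3.137, 0.0, 1.421]
wrist_force: [-0.2, 1.1, -1.6]
width: 0.0449
finger_force: 0.0
```

Run:
```python
from h import *
togo([.5515,0,.27],1.422)
for n,(r,c) in {"scene":((120,280),(260,430)),"top":((130,215),(245,395))}.items():
    g=get_image(n); a=g["pixels"][r[0]:r[1],c[0]:c[1]]
    cv2.imwrite(f"pics/{n}1.png",a)
a=cv2.imread("pics/scene1.png");a=cv2.resize(a,None,fx=3.5,fy=3.5,interpolation=2);b=cv2.resize(cv2.imread("pics/top1.png"),None,fx=0.1,fy=.1)
cv2.imwrite("pics/v1.png",a)
```

```text
1.7 [ 0.5512 -0.0021  0.3259] [-3.137  0.     1.421] units [0.09 0.01 2.24] yaw -0.01
```

View pics/v1.png

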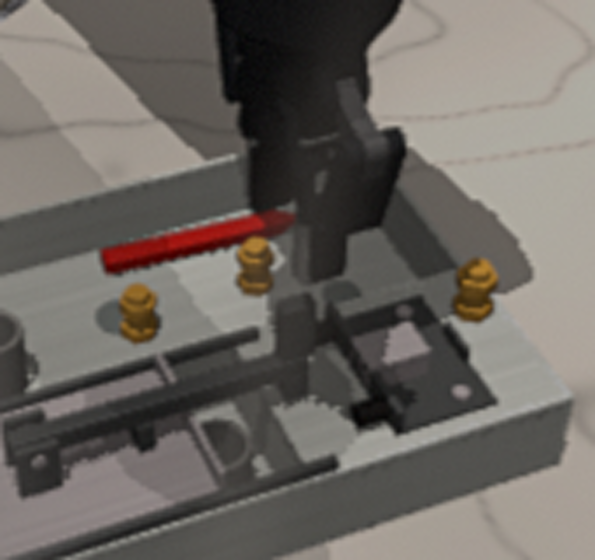

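The view shows the two fingers straddling a spot right above the tab (tab top at (292,300), mid-fingers at (297,243)), so they are well aligned. I'll go down and close to just wider than the tab first.

Emit:
jog_arm([
  [0,0,0.8],
  [0,0,1.6],
  [0,0,2.4],
  [0,0,2.8],
  [0,0,2.8],
], claw=[45,45,45,40,30], yaw=[0,0,0,0,0])

```text
time: 2.3
ee_pos: [0.5497, -0.0055, 0.2592]
orientation: [-3.14, 0.0, 1.414]
wrist_force: [-0.5, 0.3, -0.3]
width: 0.0302
finger_force: 0.0
```

Emit:
jog_arm([
  [0,0,0],
  [0,0,0],
  [0,0,0],
  [0,0,0],
  [0,0,0],
], claw=[24,20,17,15,15], yaw=[0,0,0,0,0])

```text
time: 2.8
ee_pos: [0.5503, -0.0047, 0.26]
orientation: [3.141, -0.0, 1.416]
wrist_force: [-0.7, 0.3, -0.0]
width: 0.015
finger_force: 0.0
```

Run:
```python
from h import *
togo([.5515,0,.257],1.422);s=get_state();print(s["wrist_force"],s["torque"])
g=get_image("scene");t=get_image("top")
a=cv2.resize(g["pixels"][160:260,300:420],None,fx=5,fy=5,interpolation=2)
b=cv2.resize(t["pixels"][140:215,255:385],None,fx=2,fy=2,interpolation=2)
cv2.imwrite("pics/v2.png",a)
```

```text
2.8 [ 0.5503 -0.0047  0.26  ] [ 3.141 -0.     1.416] units [0.2  0.02 0.12] yaw -0.07
[-0.67983566  0.30637289 -0.03465846] [ 0.00294216  0.0361698  -0.03387279]
```

View pics/v2.png

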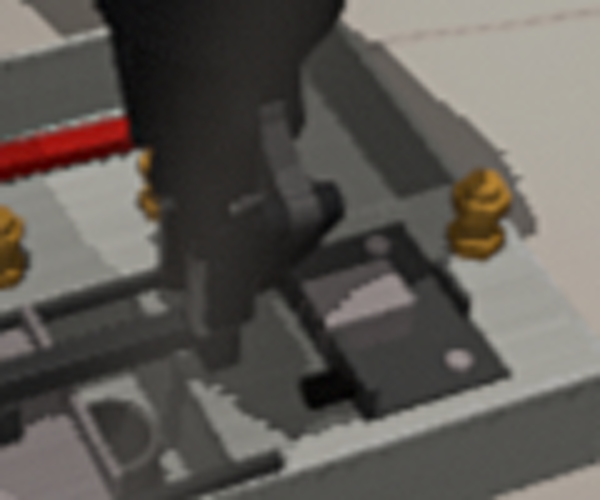

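The near finger stands in front of the tab (tip at about (215,350)), and there is no contact at 15 mm opening. I'll shift 5 mm along y and close.

Emit:
jog_arm([
  [0.2,0,0.1],
  [0.2,0,0.1],
  [0.2,0,0.1],
  [0.2,0,0.1],
  [0.2,0,0.1],
], claw=[15,15,11,8,8], yaw=[0,0,0,0,0])

```text
time: 3.4
ee_pos: [0.5508, 0.0003, 0.2571]
orientation: [-3.141, -0.0, 1.416]
wrist_force: [-1.6, 1.4, 0.4]
width: 0.0092
finger_force: 55.0
```

Emit:
jog_arm([
  [0,0,0],
  [0,0,0],
  [0,0,0],
  [0,0,0],
  [0,0,0],
], claw=[5,5,5,5,5], yaw=[0,0,0,0,0])

```text
time: 3.9
ee_pos: [0.5508, 0.0001, 0.2571]
orientation: [-3.141, -0.0, 1.416]
wrist_force: [-4.5, 1.7, 0.8]
width: 0.0092
finger_force: 59.0
```

```bash
cat >> h.py <<'E'
def rep():
    s=get_state();R=Ro.from_euler("z",-.149)
    f=R.inv().apply(s["wrist_force"]);p=R.inv().apply(np.array(s["ee_pos"])-[.4711,-.0625,0])*1e3
    print("t",s["time"],"tray pos mm",p.round(1),"F tray",f.round(1),"M",R.inv().apply(s["torque"]).round(2),"w",s["width"],s["finger_force"],"rpy",np.round(s["orientation"],3))
E
python3 -c "
from h import *
rep()"
```

```text
t 3.9 tray pos mm [ 69.6  73.8 257.1] F tray [-4.7  1.   0.8] M [0.32 0.7  0.02] w 0.009185438869520217 59.04100298881531 rpy [-3.141 -0.     1.416]
```

Gripped: 9.2 mm opening, 59 N. Now I'll lift the bar along its arc to about 0.2 rad.

Emit:
jog_arm([
  [-0.02,0,-0.13],
  [-0.05,0,-0.26],
  [-0.08,0,-0.39],
  [-0.12,0,-0.52],
  [-0.12,0,-0.52],
], claw=[5,5,5,5,5], yaw=[0,0,0,0,0])

```text
time: 4.4
ee_pos: [0.5504, -0.0031, 0.2705]
orientation: [-3.141, 0.0, 1.415]
wrist_force: [-4.3, -1.1, -4.7]
width: 0.0092
finger_force: 58.4
```

Emit:
jog_arm([
  [-0.04,0,-0.13],
  [-0.08,0,-0.26],
  [-0.12,0,-0.39],
  [-0.19,0,-0.56],
  [-0.19,0,-0.56],
], claw=[5,5,5,5,5], yaw=[0,0,0,0,0])

```text
time: 4.9
ee_pos: [0.5496, -0.0077, 0.2848]
orientation: [3.142, -0.0, 1.415]
wrist_force: [-5.2, 0.6, -5.1]
width: 0.0086
finger_force: 58.6
```

Run:
```python
from h import *
rep()
g=get_image("scene")
cv2.imwrite("pics/v3.png",cv2.resize(g["pixels"][150:270,240:420],None,fx=4,fy=4,interpolation=2))
```

```text
t 4.9 tray pos mm [ 69.5  65.9 284.8] F tray [-5.3 -0.2 -5.1] M [0.52 0.88 0.05] w 0.008640575306155434 58.617392778396606 rpy [ 3.142 -0.     1.415]
```

View pics/v3.png

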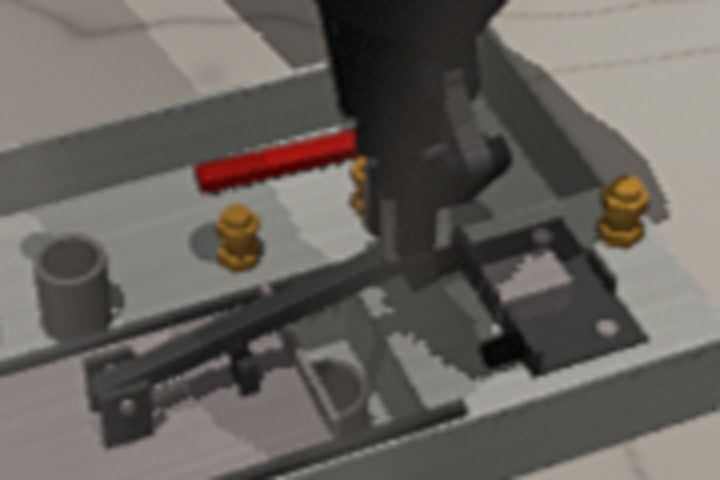

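The bar is raised at about 0.22 rad, pivot at (127,400) in the crop. The lid hasn't moved. I'll carry it 50 mm, then slow down.

Emit:
jog_arm([
  [0.2,0,0],
  [0.4,0,0],
  [0.6,0,0],
  [0.8,0,0],
  [1,0,0],
], claw=[5,5,5,5,5], yaw=[0,0,0,0,0])

```text
time: 5.45
ee_pos: [0.5535, 0.0175, 0.2842]
orientation: [-3.141, 0.0, 1.416]
wrist_force: [-5.4, -1.3, -3.7]
width: 0.0088
finger_force: 58.7
```

```bash
python3 -c "
from h import *
rep()"
```

```text
t 5.45 tray pos mm [ 69.6  91.3 284.2] F tray [-5.1 -2.1 -3.7] M [0.1  1.01 0.03] w 0.008812352726645012 58.72458815574646 rpy [-3.141  0.     1.416]
```

Emit:
jog_arm([
  [0.2,0,0],
  [0.4,0,0],
  [0.6,0,0],
  [0.8,0,0],
  [1,0,0],
], claw=[5,5,5,5,5], yaw=[0,0,0,0,0])

```text
time: 5.95
ee_pos: [0.5573, 0.0422, 0.2842]
orientation: [-3.141, 0.0, 1.416]
wrist_force: [-5.9, -1.0, -4.6]
width: 0.0091
finger_force: 58.7
```

Emit:
jog_arm([
  [0.08,0,0],
  [0.16,0,0],
  [0.24,0,0],
  [0.32,0,0],
  [0.32,0,0],
], claw=[5,5,5,5,5], yaw=[0,0,0,0,0])

```text
time: 6.45
ee_pos: [0.5586, 0.0502, 0.2843]
orientation: [-3.141, -0.0, 1.416]
wrist_force: [-5.6, 0.8, -3.7]
width: 0.0092
finger_force: 58.8
```

Run:
```python
from h import *
rep()
g=get_image("scene")
cv2.imwrite("pics/v4.png",cv2.resize(g["pixels"][150:270,260:420],None,fx=5,fy=5,interpolation=2))
```

```text
t 6.45 tray pos mm [ 69.8 124.5 284.3] F tray [-5.7 -0.  -3.7] M [ 0.31  1.1  -0.01] w 0.009241048192731785 58.81256818771362 rpy [-3.141 -0.     1.416]
```

View pics/v4.png

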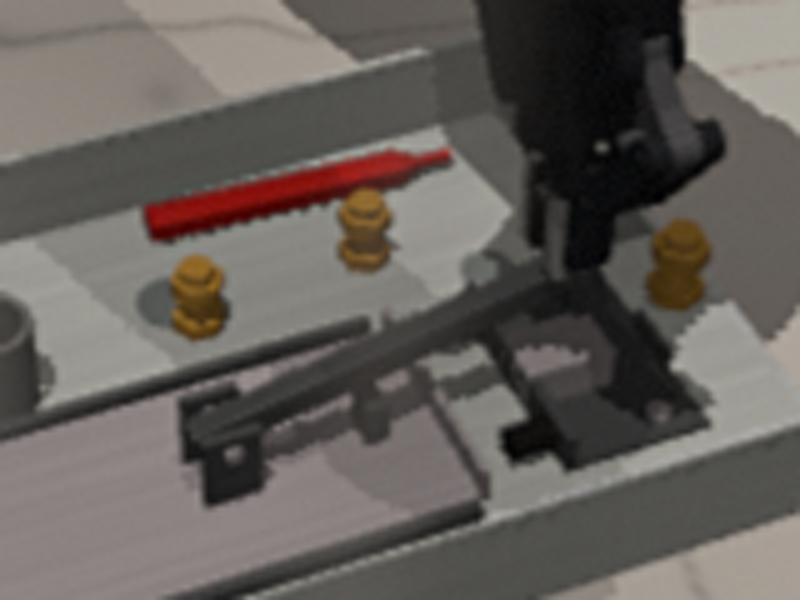

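The lip's front edge (480,490) is still about 12 mm short of the near buffer's end (505,440), and the tooth is over the striker without touching. I'll continue in 1 mm rows.

Emit:
jog_arm([
  [0.05,0,0],
  [0.1,0,0],
  [0.15,0,0],
  [0.2,0,0],
  [0.24,0,0],
], claw=[5,5,5,5,5], yaw=[0,0,0,0,0])

```text
time: 7.0
ee_pos: [0.5595, 0.056, 0.2842]
orientation: [-3.141, 0.0, 1.416]
wrist_force: [-5.8, -1.2, -4.1]
width: 0.0089
finger_force: 58.8
```

```bash
python3 -c "
from h import *
rep()"
```

```text
t 7.0 tray pos mm [ 69.8 130.3 284.2] F tray [-5.6 -2.  -4.1] M [0.07 1.07 0.06] w 0.008907318574642765 58.77379059791565 rpy [-3.141  0.     1.416]
```

Emit:
jog_arm([
  [0.03,0,0],
  [0.06,0,0],
  [0.08,0,0],
  [0.08,0,0],
  [0.08,0,0],
], claw=[5,5,5,5,5], yaw=[0,0,0,0,0])

```text
time: 7.5
ee_pos: [0.5598, 0.058, 0.2843]
orientation: [-3.141, -0.0, 1.416]
wrist_force: [-5.5, 0.7, -4.4]
width: 0.0092
finger_force: 58.8
```

```bash
python3 -c "
from h import *
rep()"
```

```text
t 7.5 tray pos mm [ 69.8 132.3 284.3] F tray [-5.5 -0.1 -4.4] M [0.24 1.11 0.07] w 0.009218181603427512 58.77192199230194 rpy [-3.141 -0.     1.416]
```

Emit:
jog_arm([
  [0.03,0,0],
  [0.06,0,0],
  [0.08,0,0],
  [0.08,0,0],
  [0.08,0,0],
], claw=[5,5,5,5,5], yaw=[0,0,0,0,0])

```text
time: 8.0
ee_pos: [0.5601, 0.0599, 0.2842]
orientation: [-3.141, -0.0, 1.416]
wrist_force: [-5.3, -0.1, -4.3]
width: 0.0091
finger_force: 58.8
```

```bash
python3 -c "
from h import *
rep()"
```

```text
t 8.0 tray pos mm [ 69.8 134.3 284.2] F tray [-5.3 -0.8 -4.3] M [0.14 1.09 0.07] w 0.009134075580816468 58.77032160758972 rpy [-3.141 -0.     1.416]
```

Emit:
jog_arm([
  [0.03,0,0],
  [0.06,0,0],
  [0.08,0,0],
  [0.08,0,0],
  [0.08,0,0],
], claw=[5,5,5,5,5], yaw=[0,0,0,0,0])

```text
time: 8.5
ee_pos: [0.5604, 0.0619, 0.2843]
orientation: [-3.141, -0.0, 1.416]
wrist_force: [-6.4, 0.3, -5.3]
width: 0.0093
finger_force: 58.8
```

```bash
python3 -c "
from h import *
rep()"
```

```text
t 8.5 tray pos mm [ 69.8 136.3 284.3] F tray [-6.4 -0.6 -5.3] M [0.15 1.12 0.03] w 0.009338008824716613 58.76715838909149 rpy [-3.141 -0.     1.416]
```

Emit:
jog_arm([
  [0.03,0,0],
  [0.06,0,0],
  [0.08,0,0],
  [0.08,0,0],
  [0.08,0,0],
], claw=[5,5,5,5,5], yaw=[0,0,0,0,0])

```text
time: 9.0
ee_pos: [0.5606, 0.0634, 0.284]
orientation: [-3.141, 0.002, 1.415]
wrist_force: [-4.9, -4.6, -6.3]
width: 0.0092
finger_force: 58.6
```

```bash
python3 -c "
from h import *
rep()"
```

```text
t 9.0 tray pos mm [ 69.8 137.8 284. ] F tray [-4.1 -5.3 -6.3] M [-0.66  1.03  0.09] w 0.00920166037487642 58.63120079040527 rpy [-3.141e+00  2.000e-03  1.415e+00]
```

Emit:
jog_arm([
  [0.02,0,0],
  [0.04,0,0],
  [0.04,0,0],
  [0.04,0,0],
  [0.04,0,0],
], claw=[5,5,5,5,5], yaw=[0,0,0,0,0])

```text
time: 9.5
ee_pos: [0.5607, 0.0641, 0.2838]
orientation: [-3.141, 0.003, 1.415]
wrist_force: [-6.4, -6.6, -7.3]
width: 0.0091
finger_force: 58.5
```

```bash
python3 -c "
from h import *
rep()"
```

```text
t 9.5 tray pos mm [ 69.9 138.5 283.8] F tray [-5.3 -7.4 -7.3] M [-1.19  0.91  0.12] w 0.00913094285053443 58.501832485198975 rpy [-3.141e+00  3.000e-03  1.415e+00]
```

Emit:
jog_arm([
  [0.02,0,0],
  [0.04,0,0],
  [0.06,0,0],
  [0.08,0,0],
  [0.08,0,0],
], claw=[5,5,5,5,5], yaw=[0,0,0,0,0])

```text
time: 10.0
ee_pos: [0.561, 0.0655, 0.2834]
orientation: [-3.14, 0.005, 1.414]
wrist_force: [-6.3, -12.1, -7.7]
width: 0.009
finger_force: 58.3
```

```bash
python3 -c "
from h import *
rep()"
```

```text
t 10.0 tray pos mm [ 69.9 139.9 283.4] F tray [ -4.5 -12.9  -7.7] M [-2.15  0.74  0.14] w 0.008979223080211356 58.31653833389282 rpy [-3.14   0.005  1.414]
```

Emit:
jog_arm([
  [0.02,0,0],
  [0.04,0,0],
  [0.06,0,0],
  [0.06,0,0],
  [0.06,0,0],
], claw=[5,5,5,5,5], yaw=[0,0,0,0,0])

```text
time: 10.5
ee_pos: [0.5611, 0.0664, 0.2831]
orientation: [-3.14, 0.006, 1.414]
wrist_force: [-5.4, -14.4, -9.4]
width: 0.0091
finger_force: 58.3
```

```bash
python3 -c "
from h import *
rep()"
```

```text
t 10.5 tray pos mm [ 69.9 140.9 283.1] F tray [ -3.2 -15.1  -9.4] M [-2.92  0.57  0.15] w 0.009102298038884231 58.300514817237854 rpy [-3.14   0.006  1.414]
```

Emit:
jog_arm([
  [0.02,0,0],
  [0.03,0,0],
  [0.03,0,0],
  [0.03,0,0],
  [0.03,0,0],
], claw=[5,5,5,5,5], yaw=[0,0,0,0,0])

```text
time: 11.0
ee_pos: [0.5612, 0.0669, 0.283]
orientation: [-3.14, 0.007, 1.414]
wrist_force: [-6.3, -17.5, -9.9]
width: 0.0091
finger_force: 58.3
```

```bash
python3 -c "
from h import *
rep()
for i in range(3):
  get_image('top'); rep()"
```

```text
t 11.0 tray pos mm [ 69.9 141.4 283. ] F tray [ -3.7 -18.2  -9.9] M [-3.36  0.5   0.19] w 0.009098760151039095 58.257819414138794 rpy [-3.14   0.007  1.414]
t 11.05 tray pos mm [ 69.9 141.3 283. ] F tray [ -2.3 -18.3  -9.8] M [-3.28  0.56  0.19] w 0.008806373973369882 58.25883865356445 rpy [-3.14   0.007  1.414]
t 11.1 tray pos mm [ 69.9 141.4 283. ] F tray [ -3.1 -17.9  -9.6] M [-3.38  0.51  0.14] w 0.009345796452352565 58.258511424064636 rpy [-3.14   0.007  1.414]
t 11.15 tray pos mm [ 69.9 141.4 283. ] F tray [ -3.4 -18.1 -10.1] M [-3.35  0.48  0.15] w 0.008974967833773799 58.257930278778076 rpy [-3.14   0.007  1.414]
```

The lid is pressed with about 16–17 N on the buffers. Now I'll lower along the arc while holding that push.

Emit:
jog_arm([
  [0.03,0,0.07],
  [0.05,0,0.14],
  [0.08,0,0.21],
  [0.1,0,0.28],
  [0.1,0,0.28],
], claw=[5,5,5,5,5], yaw=[0,0,0,0,0])

```text
time: 11.65
ee_pos: [0.5616, 0.0697, 0.2768]
orientation: [-3.141, 0.006, 1.414]
wrist_force: [-7.6, -15.0, -3.8]
width: 0.0089
finger_force: 59.2
```

```bash
python3 -c "
from h import *
rep()
get_image('top'); rep()"
```

```text
t 11.65 tray pos mm [ 69.9 144.1 276.8] F tray [ -5.3 -16.   -3.8] M [-3.51  1.1  -0.01] w 0.008939814467323478 59.22587335109711 rpy [-3.141  0.006  1.414]
t 11.7 tray pos mm [ 69.9 144.1 276.9] F tray [ -5.2 -15.6  -3.3] M [-3.49  1.04  0.06] w 0.009046721387828322 59.18651103973389 rpy [-3.141  0.006  1.414]
```

Emit:
jog_arm([
  [0.03,0,0.05],
  [0.05,0,0.1],
  [0.08,0,0.15],
  [0.1,0,0.2],
  [0.1,0,0.2],
], claw=[5,5,5,5,5], yaw=[0,0,0,0,0])

```text
time: 12.2
ee_pos: [0.562, 0.0721, 0.2719]
orientation: [-3.141, 0.006, 1.414]
wrist_force: [-8.1, -15.6, -2.3]
width: 0.0087
finger_force: 59.2
```

```bash
python3 -c "
from h import *
rep()
get_image('top'); rep()"
```

```text
t 12.2 tray pos mm [ 69.9 146.6 271.9] F tray [ -5.7 -16.6  -2.3] M [-3.56  1.06  0.14] w 0.008718790478588279 59.20485556125641 rpy [-3.141  0.006  1.414]
t 12.25 tray pos mm [ 69.9 146.6 272. ] F tray [ -5.6 -16.8  -2.9] M [-3.59  1.03  0.2 ] w 0.008833539235853767 59.192721247673035 rpy [-3.141  0.006  1.414]
```

Emit:
jog_arm([
  [0.02,0,0.05],
  [0.04,0,0.1],
  [0.05,0,0.15],
  [0.07,0,0.2],
  [0.07,0,0.2],
], claw=[5,5,5,5,5], yaw=[0,0,0,0,0])

```text
time: 12.75
ee_pos: [0.5622, 0.074, 0.2672]
orientation: [-3.141, 0.006, 1.414]
wrist_force: [-7.6, -14.8, -1.7]
width: 0.0092
finger_force: 59.4
```

```bash
python3 -c "
from h import *
rep()
get_image('top'); rep()"
```

```text
t 12.75 tray pos mm [ 69.9 148.5 267.2] F tray [ -5.3 -15.8  -1.7] M [-3.52  1.17  0.14] w 0.009192374492540043 59.40357685089111 rpy [-3.141  0.006  1.414]
t 12.8 tray pos mm [ 69.9 148.4 267.2] F tray [ -6.  -15.5  -0.7] M [-3.46  1.17  0.13] w 0.009012209402151715 59.38354253768921 rpy [-3.141  0.006  1.414]
```

Emit:
jog_arm([
  [0.01,0,0.03],
  [0.02,0,0.06],
  [0.03,0,0.09],
  [0.05,0,0.12],
  [0.05,0,0.12],
], claw=[5,5,5,5,5], yaw=[0,0,0,0,0])

```text
time: 13.3
ee_pos: [0.5624, 0.0751, 0.2643]
orientation: [-3.141, 0.006, 1.414]
wrist_force: [-8.8, -15.7, -0.6]
width: 0.0091
finger_force: 59.5
```

```bash
python3 -c "
from h import *
rep()
get_image('top'); rep()"
```

```text
t 13.3 tray pos mm [ 69.9 149.7 264.3] F tray [ -6.4 -16.8  -0.6] M [-3.69  1.23  0.12] w 0.009119115011687655 59.54277455806732 rpy [-3.141  0.006  1.414]
t 13.35 tray pos mm [ 69.9 149.6 264.4] F tray [ -6.5 -15.3  -1.1] M [-3.71  1.27  0.12] w 0.008674447948226919 59.52738404273987 rpy [-3.141  0.006  1.414]
```

Emit:
jog_arm([
  [0.01,0,0.05],
  [0.02,0,0.1],
  [0.03,0,0.15],
  [0.04,0,0.2],
  [0.05,0,0.2],
], claw=[5,5,5,5,5], yaw=[0,0,0,0,0])

```text
time: 13.85
ee_pos: [0.5626, 0.0765, 0.2593]
orientation: [-3.141, 0.006, 1.414]
wrist_force: [-9.4, -14.6, -0.5]
width: 0.0089
finger_force: 59.2
```

```bash
python3 -c "
from h import *
rep()
get_image('top'); rep()"
```

```text
t 13.85 tray pos mm [ 69.9 151.1 259.3] F tray [ -7.1 -15.9  -0.5] M [-3.21  1.13  0.09] w 0.008867585578262739 59.18857455253601 rpy [-3.141  0.006  1.414]
t 13.9 tray pos mm [ 69.9 151.1 259.3] F tray [ -6.5 -13.5  -0.7] M [-3.1   1.16  0.14] w 0.00916811691164571 59.18292582035065 rpy [-3.141  0.006  1.414]
```

Emit:
jog_arm([
  [0.01,0,0.03],
  [0.01,0,0.05],
  [0.02,0,0.07],
  [0.02,0,0.08],
  [0.02,0,0.08],
], claw=[5,5,5,5,5], yaw=[0,0,0,0,0])

```text
time: 14.4
ee_pos: [0.5627, 0.0771, 0.2576]
orientation: [-3.141, 0.005, 1.414]
wrist_force: [-8.4, -12.9, 0.6]
width: 0.0092
finger_force: 59.6
```

```bash
python3 -c "
from h import *
rep()
get_image('top'); rep()"
```

```text
t 14.4 tray pos mm [ 69.9 151.6 257.6] F tray [ -6.4 -14.1   0.6] M [-3.25  1.34  0.11] w 0.009240035580958737 59.56982731819153 rpy [-3.141  0.005  1.414]
t 14.45 tray pos mm [ 69.9 151.6 257.6] F tray [ -7.2 -13.2   0.4] M [-3.3   1.34  0.08] w 0.009052854605191037 59.57475185394287 rpy [-3.141  0.005  1.414]
```

Emit:
jog_arm([
  [0,0,0.03],
  [-0.03,0,0.03],
  [-0.06,0,0.03],
  [-0.09,0,0.03],
  [-0.12,0,0.03],
], claw=[5,5,5,5,5], yaw=[0,0,0,0,0])

```text
time: 14.95
ee_pos: [0.5625, 0.0757, 0.2575]
orientation: [3.141, -0.0, 1.416]
wrist_force: [-8.6, 4.4, 3.0]
width: 0.0088
finger_force: 59.9
```

```bash
python3 -c "
from h import *
rep()
get_image('top'); rep()"
```

```text
t 14.95 tray pos mm [ 69.8 150.2 257.5] F tray [-9.1  3.   3. ] M [-0.05  1.69 -0.12] w 0.008822118971832467 59.85335826873779 rpy [ 3.141 -0.     1.416]
t 15.0 tray pos mm [ 69.8 150.3 257.5] F tray [-8.8  0.2  2.2] M [-0.52  1.61  0.01] w 0.008880711284881306 59.745091795921326 rpy [ 3.141 -0.     1.416]
```

The push is now carried by the tooth: Fy ≈ 0 and the bar is down at its stop. I'll open and retreat straight up.

Emit:
jog_arm([
  [0,0,0],
  [0,0,0],
  [0,0,0],
  [0,0,0],
  [0,0,0],
], claw=[10,14,20,26,30], yaw=[0,0,0,0,0])

```text
time: 15.5
ee_pos: [0.563, 0.0755, 0.2568]
orientation: [3.141, -0.0, 1.416]
wrist_force: [-1.3, 0.3, 0.2]
width: 0.0304
finger_force: 0.0
```

Emit:
jog_arm([
  [0,0,0],
  [0,0,-0.5],
  [0,0,-1.2],
  [0,0,-2.2],
  [0,0,-3.4],
], claw=[30,30,30,30,30], yaw=[0,0,0,0,0])

```text
time: 16.0
ee_pos: [0.5625, 0.0754, 0.3426]
orientation: [-3.141, 0.0, 1.416]
wrist_force: [0.5, 0.1, -0.0]
width: 0.0302
finger_force: 0.0
```

Emit:
jog_arm([
  [-1,0,-1],
  [-2,0,-2],
  [-3.5,0,-2],
  [-5,0,-2],
  [-6,0,-2],
], claw=[30,30,30,30,30], yaw=[0,0,0,0,0])

```text
time: 16.5
ee_pos: [0.5389, -0.0746, 0.3928]
orientation: [3.14, 0.0, 1.415]
wrist_force: [1.0, 1.1, -0.1]
width: 0.0302
finger_force: 0.0
```

Run:
```python
from h import *
rep()
g=get_image("scene");cv2.imwrite("pics/v5.png",cv2.resize(g["pixels"][150:270,270:420],None,fx=5,fy=5,interpolation=2))
```

```text
t 16.5 tray pos mm [ 68.9  -1.9 392.8] F tray [ 0.8  1.2 -0.1] M [ 0.02 -0.05  0.  ] w 0.030173308055848 0.0 rpy [3.14  0.    1.415]
```

View pics/v5.png

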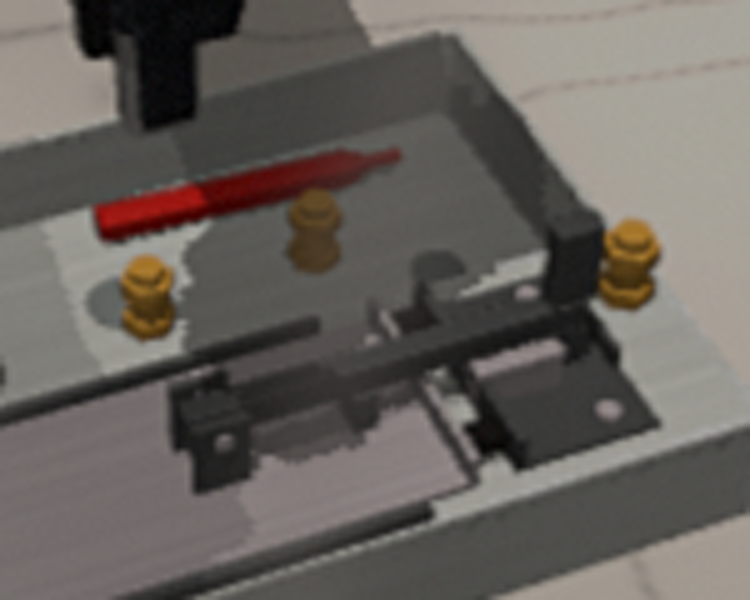

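The bar lies level with its tab (573,260) past the end of the striker (565,350). The lip meets the buffers at (480,440), and the loose parts look undisturbed.

```bash
python3 -c "
from plant import *
print(job_done())"
```

```text
the job is handed in; nothing more can be done
None
```

The lid is closed and latched and the job is handed in at about 16.5 s: the tooth took over the buffer load, the gripper is clear, and the last picture shows the bar level and the loose parts looking undisturbed.

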